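# Snap the cover onto the control box

### The arm

A 7-joint arm with a two-finger parallel gripper is mounted at the origin on the work surface. World frame = base frame: x ahead of the robot, y to its left, z up, the work surface at z = 0. Lengths are in m, angles in rad, forces in N, time in s.
With the tool pointing down it reaches from about 0.4 to 0.875 m from the base axis. Payload 19.3 kg.
Tool frame: the origin (TCP) lies at the very end of the fingers, on their centre line; the grasp point (between the pads) lies 19 mm behind it; z points along the fingers, y is the line along which they close (so a half turn about z gives the same grasp; the last joint's range is limited). The gripper opens to 85 mm and grips with 20 to 120 N. Pads are 22 mm wide; open, the fingers measure 114 mm over their backs; the gripper's body (76 mm by 85 mm) begins 54 mm behind the grasp point. The pads swing forward as they close: fully open they stand 13 mm farther back than shut.
Start: joints at [-1.25, 0.521, -0.036, 1.599, 0.021, 1.021, -0.113], TCP at [0.238, 0.578, 0.231] pointing down, gripper open.
Joint ranges: [-2.91, 2.91], [-0.3, 2.13], [-1.5, 1.42], [0.17, 2.43], [-1.26, 4.41], [0.16, 1.93], [-2.52, 2.52]. Speed limits (rad/s): [1.89, 1.89, 2.39, 2.39, 3.01, 3.01, 3.01].

### API

Orientations are given as [roll, pitch, yaw] about the fixed x, y, z axes, in that order (R = Rz(yaw) Ry(pitch) Rx(roll)).
In Python, from workcell import bot gives the robot as it stands.
- The arm moves only by the shell command python3 -m crank 'ROWS' [FORCE]. ROWS is a JSON object of lists of equal length, an entry for each row: "travel": the shift along the world's x, y, z in cm, a list of three; "turn": the turn, a rotation vector about the world's x, y, z in degrees, a list of three; "gripper": the closure, from 0 (fully open) to 1 (shut). A call has exactly 5 rows; each row is the pose to reach, as a shift and turn from the pose commanded when the call began; what a row does not reach only later rows make up. A row lasts 1/10 s, in which the tool goes at most 50 mm and 8.59 degrees, less where a joint would pass 70% of its speed; a pose out of reach is approached as far as the arm can. A call with a gripper value outside its range is refused whole. The fingers move at their own pace and stop on an object; FORCE is the grip in N (left out, the last holds). Time passes only in rows, so rows that repeat a pose let the fingers close, or fill a call up. It gives the time, the measured TCP pose, the force, the opening and the grip force at its end, in the units of the state.
- bot.observe(): the state, without advancing time (a new reading comes with each control period).
- bot.grab_frame(name): name is "scene" or "side" or "wrist"; returns a dict with "pixels" (384x512x3 uint8, red, green, blue), "fx", "fy", "cx", "cy" (pixels), "extrinsics" (4x4, takes a point from world to camera coordinates). Camera axes: x right, y down, z forward; pixel columns grow to the right and rows downward; lengths in m; the calibration is good to about 2 mm. A picture is of the moment at which its call begins. There is no depth.
- bot.job_done(): hands the job in; it is judged then, once.
The state is a dict: "clock": time; "qpos": joint angles; "qd": joint speeds; "joint_efforts": joint torques, N m; "position": TCP position; "tool_rot": TCP orientation; "force": force on the tool from outside, world axes, zero at the start; "moment": the same for the moment, N m; "grip_width": finger opening in m; "finger_force": force on a finger pad.
Only numpy, scipy, OpenCV 4.12 (cv2) and the standard library are available. Lean on these libraries where they do the work, as an engineer would, in place of code of your own. Each camera call takes 0.05 s, during which the arm holds its last target. There are 200 camera calls.

### The job

Fit the loose rectangular cover onto the open control box: pick it up by its rib, set it squarely over the mouth of the box, and press it straight down, firmly but gently, until both clip arms have snapped under the rim and it sits flush. Do not ram the box down to the bottom stop of its rubber bushes; when the cover is on, let go, and leave the other things on the bench alone.

Things in the scene. Friction and masses are not known exactly. Their poses are not given: they have to be found in the camera images.
- cover: Loose black plastic cover, 0.11-0.19 kg: flat plate 64 (x) x 89 (y) x 4 mm, a rib on top, two clip arms on the y ends. Origin: centre of the plate's underside, z up. A spigot 50 (x) x 70 (y) mm below the plate reaches 17 mm down, lower edges rounded (4 mm); the cover stands on it on the bench, origin 17 mm up. It fits either way round (half turn about z).
- rib (a point): Middle of the top edge of the cover's grip rib, 30 mm above the cover's origin. The rib is 12 mm thick (along x), 50 mm long (along y) and stands 26 mm above the plate's top face; pinch it across its thickness. The plate's top face is 4 mm above the cover's origin.
- lug (a point): Centre of the rounded inward lug (radius 2.5 mm) at the foot of one clip arm: 43.5 mm along the cover's +y, 12.2 mm below its origin; the other arm mirrors it at -y. Each arm is rigid, 24 mm wide, 3 mm thick, at y = 46.5 mm, and swings outward on a sprung pivot at the plate's edge.
- rim (a point): Centre of the rim's top plane (in the mouth) of the open aluminium control box; box axes, z up; 95 mm above the bench. Box 60 (x) x 80 (y) x 45 mm outside, mouth 53 x 73 mm: 1.5 mm clearance to the cover's spigot each side. Properly on, the cover's origin lies at this point, axes parallel or half a turn round.
- bead (a point): Middle of the rounded bead (radius 2 mm, along x) under the rim on the box's +y end, 41 mm from the rim point, 8 mm below its plane; another at -y. A ramp leads from the rim down to it. The lugs meet the ramps with the cover about 10 mm above home; force rises to some 8-12 N, then drops as they snap over the bead and catch below.
- bushes (a point): Middle of the four soft rubber bushes between bracket and box, 39 mm above the bench. The box sinks on them, straight down, about 1 mm per newton of press, so the snap comes well below the measured heights; it springs back up when let go. 13 N of press is ample for both clips; hard bottom stop 16 mm down (about 17 N).
- bracket: Fixed bench bracket that carries the control box on the bushes; origin at the centre of the underside of its 130 (x) x 150 (y) x 12 mm steel plate, on the bench, 95 mm below the rim point; same axes.
- oil_bottle: Bystander: black bottle 190 mm tall, 72 mm across; origin at its underside.
- spray_can: Bystander: white can 160 mm tall, 60 mm across; origin at its underside.
- wrench: Bystander: steel wrench lying on the bench along its x.
- hub_cap: Bystander: round steel hub cap, 64 mm across, 25 mm tall; origin at its underside.

How it is judged:
By the outcome, as a careful person would: the job done as asked, in the order asked, and still so for the second after the job is handed in, with the robot touching nothing.
It also fails if it takes over 61 s, if anything falls off the work surface, if the arm or the gripper's body presses on something with over 40 N, if the wrist force passes 120 N, or if a joint passes its speed limit or range.

## Working session

There is one attempt and no reset: what is moved stays moved. The work goes in short steps, Python scripts to look and compute and a shell command to move; the robot and the scene stay as the last step left them, time stands still between calls to the robot, and variables do not carry over. Pictures are saved under pics/ and viewed, at most 13 in all, crops included, and the job is handed in when it is done.

```bash
mkdir -p pics; ls; python3 - <<'E'
from workcell import bot
import cv2,pickle
s=bot.observe();print({k:s[k] for k in('clock','position','tool_rot','force','grip_width')})
for n in('scene','side'):
    f=bot.grab_frame(n);pickle.dump(f,open(n+'.pkl','wb'))
    cv2.imwrite(f'pics/{n}0.png',cv2.resize(f['pixels'][:,:,::-1],(800,600),interpolation=cv2.INTER_CUBIC))
    print(n,f['fx'],f['fy'],f['cx'],f['cy'],f['extrinsics'])
E
```

```text
pics
{'clock': 0.0, 'position': array([0.23797509, 0.57753973, 0.23071435]), 'tool_rot': array([-3.14042405e+00,  7.47753135e-05,  2.75078082e+00]), 'force': array([-0.15332907, -1.46840282,  0.18130195]), 'grip_width': 0.08544114098642702}
scene 431.4063001181771 431.4063001181771 254.35932374861514 192.53045431539638 [[ 0.78606835  0.61800571 -0.01286455 -0.43340325]
 [ 0.40410148 -0.52952029 -0.74586209 -0.16608897]
 [-0.46775908  0.5811     -0.66597616  1.58067002]
 [ 0.          0.          0.          1.        ]]
side 380.71225799168906 380.71225799168906 246.66325589170668 195.976449211025 [[ 0.95170928 -0.30691454 -0.00727376 -0.52848718]
 [-0.2142908  -0.64715375 -0.73162249  0.19742862]
 [ 0.21983834  0.69785062 -0.68167119  0.93676669]
 [ 0.          0.          0.          1.        ]]
```

View pics/scene0.png

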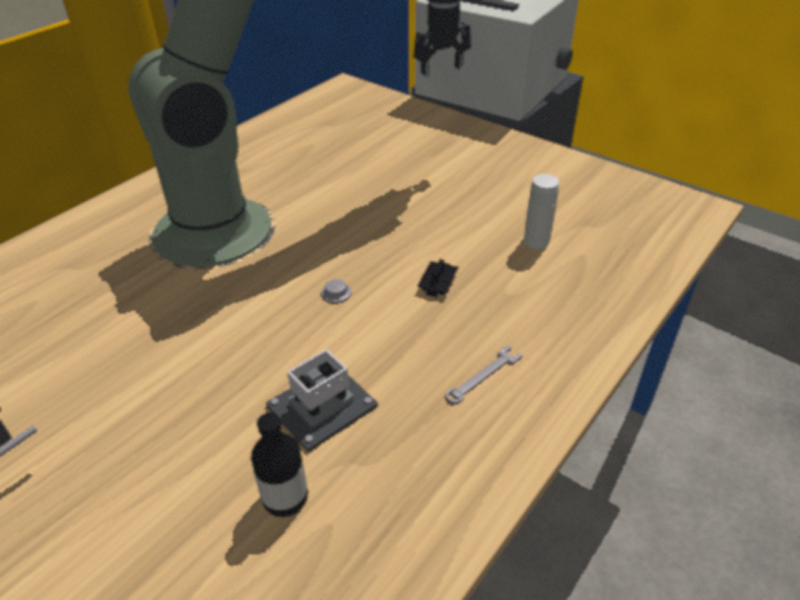

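View pics/side0.png

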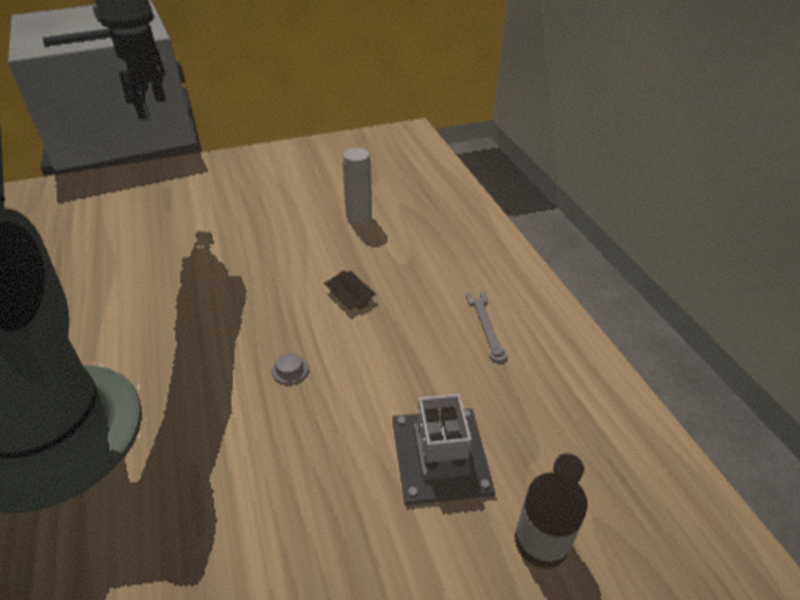

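```bash
cat > h.py <<'E'
import cv2,pickle,numpy as np
def tile(p,u,v,k,w=400,h=300,gain=1.0):
    M=np.array([[k,0,w/2-k*u],[0,k,h/2-k*v]],float)
    t=cv2.warpAffine(p[:,:,::-1].copy(),M,(w,h),flags=cv2.INTER_CUBIC).astype(float)
    t=255*(t/255)**gain
    t=t.clip(0,255).astype(np.uint8)
    return t
def proj(f,P):
    P=np.atleast_2d(P);E=f['extrinsics'];c=P@E[:3,:3].T+E[:3,3]
    return np.c_[f['fx']*c[:,0]/c[:,2]+f['cx'],f['fy']*c[:,1]/c[:,2]+f['cy']]
def ray(f,uv,z):
    E=f['extrinsics'];R=E[:3,:3];o=-R.T@E[:3,3]
    d=R.T@np.array([(uv[0]-f['cx'])/f['fx'],(uv[1]-f['cy'])/f['fy'],1])
    return o+d*(z-o[2])/d[2]
E
python3 - <<'E'
from h import *
a=pickle.load(open('scene.pkl','rb'));b=pickle.load(open('side.pkl','rb'))
A,B=a['pixels'],b['pixels']
im=np.vstack([np.hstack([tile(A,280,179,7,gain=.5),tile(A,204,240,7)]),np.hstack([tile(B,224,186,7,gain=.5),tile(B,284,275,7,gain=.8)])])
cv2.imwrite('pics/t1.png',im)
E
```

```text
(no output)
```

View pics/t1.png

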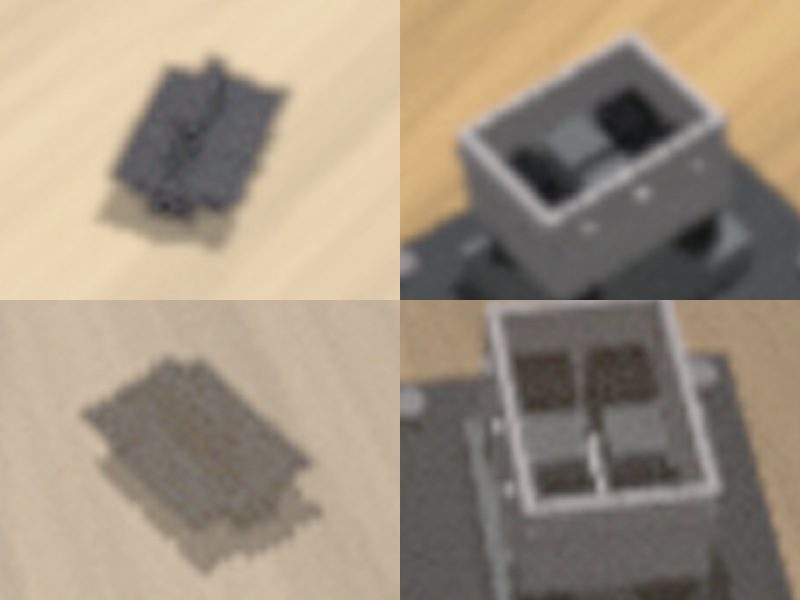

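```bash
python3 - <<'E'
from h import *
from scipy.optimize import least_squares
a=pickle.load(open('scene.pkl','rb'));b=pickle.load(open('side.pkl','rb'))
def pts(L,c): return (np.array(L)-[200,150])/7.+c
def fit(data,hx,hy,z,x0):
    C=np.array([[hx,hy],[-hx,hy],[-hx,-hy],[hx,-hy]])
    def res(p):
        c,s=np.cos(p[2]),np.sin(p[2]);W=np.c_[C@np.array([[c,s],[-s,c]])+p[:2],np.full(4,z)]
        r=[]
        for f,q in data:
            P=proj(f,W)
            for u in q: r.append((P-u)[np.argmin(((P-u)**2).sum(1))])
        return np.ravel(r)
    best=min((least_squares(res,[*x0,t]) for t in np.arange(0,np.pi,.3)),key=lambda r:r.cost)
    print(best.x,np.degrees(best.x[2]),np.round(best.fun,1))
bs=pts([(62,135),(232,35),(322,118),(148,222)],(204,240));bd=pts([(272,0),(318,192),(127,210),(90,3)],(284,275))
for n,f,q in(('s',a,bs),('d',b,bd)):
    for u in q: print(n,ray(f,u,.095)[:2])
x0=ray(a,(204,240),.095)[:2]
for d in([(a,bs)],[(b,bd)],[(a,bs),(b,bd)]): fit(d,.03,.04,.095,x0)
cs=pts([(170,68),(290,92),(235,212),(112,178)],(280,179));cd=pts([(80,112),(312,165),(205,230)],(224,186))
for n,f,q in(('s',a,cs),('d',b,cd)):
    for u in q: print(n,ray(f,u,.021)[:2])
x0=ray(a,(280,179),.02)[:2]
for d in([(a,cs)],[(a,cs),(b,cd)]): fit(d,.032,.0445,.021,x0)
E
```

```text
s [ 0.53013467 -0.26430671]
s [ 0.54513452 -0.18813999]
s [ 0.60083902 -0.19936256]
s [ 0.58466621 -0.27533149]
d [ 0.60365515 -0.20383066]
d [ 0.58794888 -0.27605985]
d [ 0.53062434 -0.26402337]
d [ 0.54730499 -0.18658813]
[ 0.56505415 -0.23163788  2.9394868 ] 168.4201877256498 [-0.8 -0.3  0.  -0.6  0.7  0.1  0.1  0.7]
[ 0.56750539 -0.23238608  2.916201  ] 167.08600949558814 [ 0.2 -1.5  0.3  0.8 -0.5  0.4 -0.   0. ]
[ 0.56669707 -0.23234666 -0.21644971] -12.401655140277525 [-0.5 -0.1  0.6 -0.1  1.   0.7  0.1  1.1 -0.3 -1.5  0.1  0.7 -0.6  0.6
 -0.5  0.2]
s [0.4918327  0.19215121]
s [0.54791657 0.21179954]
s [0.57704742 0.12514905]
s [0.51845561 0.11033787]
d [0.48950277 0.19202723]
d [0.57548101 0.1269415 ]
d [0.5212765 0.1021894]
[0.53375158 0.15992821 3.4513572 ] 197.74820116756098 [-0.4 -0.3  0.7  0.3  0.6 -0.3 -0.9  0.2]
[0.53419217 0.15890814 0.32747818] 18.76311746467028 [-0.8 -0.   0.5  0.3  0.8 -0.1 -0.8  0.6  0.1  0.3  1.1 -0.3 -1.4 -0.7]
```

```bash
python3 -m crank '{"travel":[[2.8,-4,0],[5.6,-8,0],[8.4,-12,0],[11.2,-16,0],[14,-20,0]],"turn":[[0,0,-5],[0,0,-10],[0,0,-15],[0,0,-20],[0,0,-25]],"gripper":[0,0,0,0,0]}'
python3 -m crank '{"travel":[[2.8,-4,0],[5.6,-8,0],[8.4,-12,0],[11.2,-16,0],[14,-20,0]],"turn":[[0,0,-5],[0,0,-10],[0,0,-15],[0,0,-20],[0,0,-24]],"gripper":[0,0,0,0,0]}'
```

```text
clock: 0.6
position: [0.3788, 0.376, 0.2312]
tool_rot: [-3.141, -0.0, 2.311]
force: [1.3, 0.4, 0.1]
grip_width: 0.0853
finger_force: 0.0
clock: 1.1
position: [0.5188, 0.1761, 0.2313]
tool_rot: [-3.142, -0.0, 1.892]
force: [0.8, -0.2, -0.1]
grip_width: 0.0856
finger_force: 0.0
```

```bash
python3 -m crank '{"travel":[[1,-1,0],[1.5,-1.7,0],[1.5,-1.7,0],[1.5,-1.7,0],[1.5,-1.7,0]],"turn":[[0,0,0],[0,0,0],[0,0,0],[0,0,0],[0,0,0]],"gripper":[0,0,0,0,0]}'
python3 - <<'E'
from h import *
from workcell import bot
f=bot.grab_frame('wrist');pickle.dump(f,open('w1.pkl','wb'));print(f['extrinsics'],f['fx'],f['cx'],f['cy'],bot.observe()['position'])
cx,cy,cyaw=.534,.159,np.radians(18.6);c,s=np.cos(cyaw),np.sin(cyaw)
print(proj(f,[[cx+c*x-s*y,cy+s*x+c*y,.021] for x,y in((.032,.0445),(-.032,.0445),(-.032,-.0445),(.032,-.0445))]))
p=(255*(f['pixels']/255.)**.5).astype(np.uint8)
cv2.imwrite('pics/w1.png',cv2.resize(p[:,:,::-1],(800,600),interpolation=cv2.INTER_CUBIC))
E
```

```text
clock: 1.6
position: [0.5324, 0.1623, 0.2312]
tool_rot: [-3.141, -0.001, 1.898]
force: [-0.0, 0.2, 0.2]
grip_width: 0.0853
finger_force: 0.0
[[ 9.47463817e-01  3.19862426e-01 -5.85714368e-04 -5.57716300e-01]
 [ 3.02366932e-01 -8.95040134e-01  3.27837456e-01 -5.85309714e-02]
 [ 1.04338646e-01 -3.10791228e-01 -9.44733962e-01  3.76100330e-01]
 [ 0.00000000e+00  0.00000000e+00  0.00000000e+00  1.00000000e+00]] 288.9405283285619 253.42429907662194 186.50183968645464 [0.53247098 0.16211913 0.23127994]
[[279.26345899 124.63958645]
 [226.12093844 124.58427314]
 [228.16818464 193.78886061]
 [277.19943158 193.84272351]]
```

View pics/w1.png

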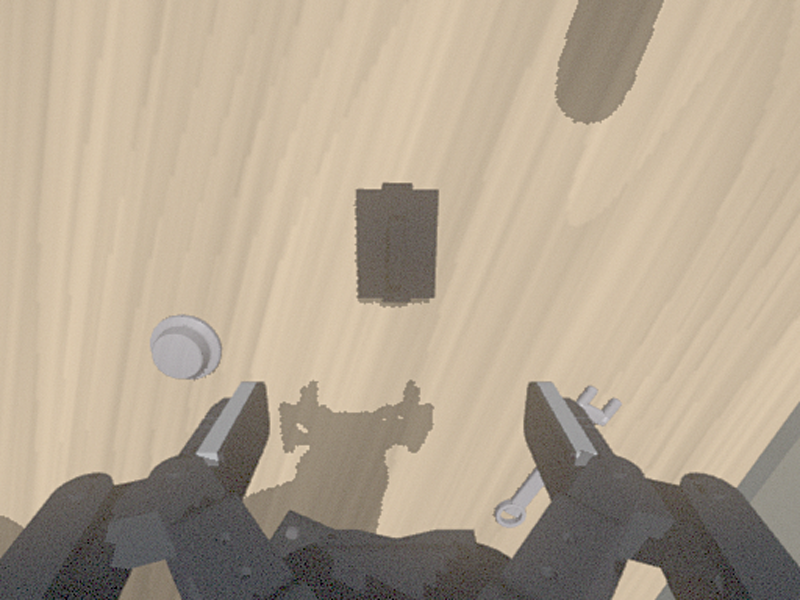

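```bash
python3 -m crank '{"travel":[[0,0,-4],[0.1,0,-8],[0.15,0,-12],[0.15,0,-15],[0.15,0,-17]],"turn":[[0,0,0],[0,0,0],[0,0,0],[0,0,0],[0,0,0]],"gripper":[0,0,0,0,0]}'
python3 -m crank '{"travel":[[0,0,-1],[0,0,-2],[0,0,-3],[0,0,-3.6],[0,0,-3.6]],"turn":[[0,0,0],[0,0,0],[0,0,0],[0,0,0],[0,0,0]],"gripper":[0,0,0,0,0]}'
python3 -m crank '{"travel":[[0,0,0],[0,0,0],[0,0,0],[0,0,0],[0,0,0]],"turn":[[0,0,0],[0,0,0],[0,0,0],[0,0,0],[0,0,0]],"gripper":[0.3,0.5,0.7,0.8,1]}' 80
python3 -m crank '{"travel":[[0,0,0],[0,0,0],[0,0,0],[0,0,0],[0,0,0]],"turn":[[0,0,0],[0,0,0],[0,0,0],[0,0,0],[0,0,0]],"gripper":[1,1,1,1,1]}' 80
```

```text
clock: 2.15
position: [0.5334, 0.1614, 0.0592]
tool_rot: [-3.139, -0.0, 1.897]
force: [0.9, -0.2, 0.4]
grip_width: 0.0853
finger_force: 0.0
clock: 2.65
position: [0.5344, 0.1609, 0.0249]
tool_rot: [-3.141, 0.0, 1.896]
force: [-0.2, 0.6, -0.6]
grip_width: 0.0855
finger_force: 0.0
clock: 3.15
position: [0.5346, 0.1609, 0.0255]
tool_rot: [3.141, -0.0, 1.896]
force: [-0.7, -0.2, -0.7]
grip_width: 0.0123
finger_force: 0.4
clock: 3.65
position: [0.5347, 0.1609, 0.0256]
tool_rot: [3.141, -0.0, 1.895]
force: [-2.0, -0.9, 5.1]
grip_width: 0.0104
finger_force: 78.1
```

```bash
python3 -m crank '{"travel":[[0,0,1],[0,0,4],[0,0,8],[0,0,12],[0,0,16]],"turn":[[0,0,0],[0,0,0],[0,0,0],[0,0,0],[0,0,0]],"gripper":[1,1,1,1,1]}' 80
python3 -m crank '{"travel":[[0,-2,1],[0.5,-5,2],[1,-8,2],[1.5,-12,2],[1.5,-16,2]],"turn":[[0,0,-3],[0,0,-6],[0,0,-9],[0,0,-12],[0,0,-15]],"gripper":[1,1,1,1,1]}' 80
python3 -m crank '{"travel":[[0,-3,0],[0,-6,0],[0,-9,0],[0,-12,0],[0,-13,0]],"turn":[[0,0,-3],[0,0,-6],[0,0,-9],[0,0,-12],[0,0,-15.5]],"gripper":[1,1,1,1,1]}' 80
python3 -m crank '{"travel":[[0,0,0],[0,0,0],[0,0,0],[0,0,0],[0,0,0]],"turn":[[0,0,0],[0,0,0],[0,0,0],[0,0,0],[0,0,0]],"gripper":[1,1,1,1,1]}' 80
python3 - <<'E'
from h import *
from workcell import bot
s=bot.observe();print(s['position'],s['tool_rot'],s['qpos'])
F={}
for n in('wrist','scene','side'):
    F[n]=bot.grab_frame(n)
pickle.dump((s,F),open('w2.pkl','wb'))
f=F['wrist'];print(f['extrinsics'])
p=(255*(f['pixels']/255.)**.5).astype(np.uint8)
cv2.imwrite('pics/w2.png',cv2.resize(p[:,:,::-1],(800,600),interpolation=cv2.INTER_CUBIC))
E
```

```text
clock: 4.15
position: [0.5343, 0.1607, 0.1875]
tool_rot: [3.141, -0.0, 1.895]
force: [0.2, -0.1, -1.0]
grip_width: 0.0104
finger_force: 78.2
clock: 4.65
position: [0.5495, -0.0009, 0.2055]
tool_rot: [3.141, 0.0, 1.631]
force: [0.5, -0.2, -2.8]
grip_width: 0.0104
finger_force: 78.3
clock: 5.15
position: [0.5486, -0.133, 0.2055]
tool_rot: [-3.142, 0.001, 1.356]
force: [-0.6, 0.5, -0.5]
grip_width: 0.0103
finger_force: 78.3
clock: 5.65
position: [0.5496, -0.1285, 0.2053]
tool_rot: [-3.142, -0.0, 1.365]
force: [0.8, -0.7, -0.9]
grip_width: 0.0106
finger_force: 78.3
[ 0.54964524 -0.12853487  0.20530746] [-3.14155158e+00 -1.79353031e-04  1.36450689e+00] [-0.18812861  0.49162562  0.43823696  1.80697742 -0.25888209  0.89974616
  0.16056754]
[[ 9.78507474e-01 -2.06211081e-01 -3.37583281e-04 -5.65671766e-01]
 [-1.94672093e-01 -9.24290442e-01  3.28313804e-01 -4.53836719e-02]
 [-6.80139696e-02 -3.21191793e-01 -9.44568649e-01  3.53071125e-01]
 [ 0.00000000e+00  0.00000000e+00  0.00000000e+00  1.00000000e+00]]
```

View pics/w2.png

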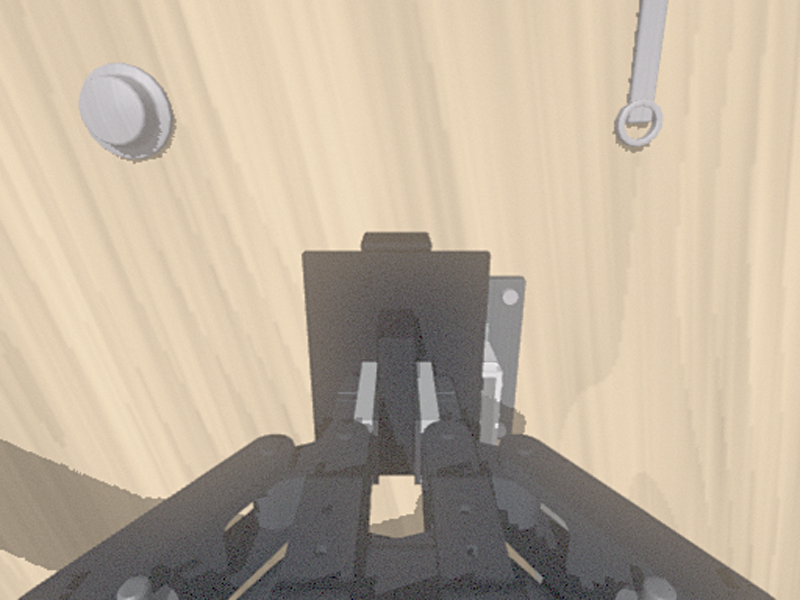

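```bash
python3 - <<'E'
from h import *
s,F=pickle.load(open('w2.pkl','rb'))
w=F['wrist'];k=1.5625
E=w['extrinsics'];print('cam',-E[:3,:3].T@E[:3,3])
print('bottle',ray(F['scene'],(283/k,490/k),.0),ray(F['side'],(545/k,540/k),0), 'can', ray(F['scene'],(538/k,243/k),0))
t=s['position'];yaw=s['tool_rot'][2]-np.pi/2;R=np.array([[np.cos(yaw),-np.sin(yaw)],[np.sin(yaw),np.cos(yaw)]])
for z in(.199,.201,.203):
    P=[ray(w,np.array(u)/k,z) for u in((303,252),(489,252))]
    print(z,[(R.T@(p-t)[:2])*1000 for p in P],np.linalg.norm(P[0]-P[1]))
np.set_printoptions(suppress=True)
for n in('scene','side'):print(n,proj(F[n],[t]))
A,B=F['scene']['pixels'],F['side']['pixels']
ca=proj(F['scene'],[t-[0,0,.01]])[0];cb=proj(F['side'],[t-[0,0,.01]])[0]
im=np.hstack([tile(A,*ca,7,gain=.5),tile(B,*cb,7,gain=.5)])
cv2.imwrite('pics/t2.png',im)
E
```

```text
cam [ 0.56869289 -0.04519193  0.34820904]
bottle [ 0.63136835 -0.39224594  0.        ] [ 0.65299205 -0.39838413  0.        ] can [0.6303263  0.41474228 0.        ]
0.199 [array([-30.10646288,  47.82543861]), array([33.05684826, 47.74165103])] 0.06316336671572516
0.201 [array([-29.68183488,  48.33012597]), array([32.63483438, 48.24746148])] 0.06231672408843035
0.203 [array([-29.25720688,  48.83481333]), array([32.21282049, 48.75327193])] 0.06147008146113544
scene [[221.99997929 181.26349296]]
side [[261.64030532 201.7789731 ]]
```

View pics/t2.png

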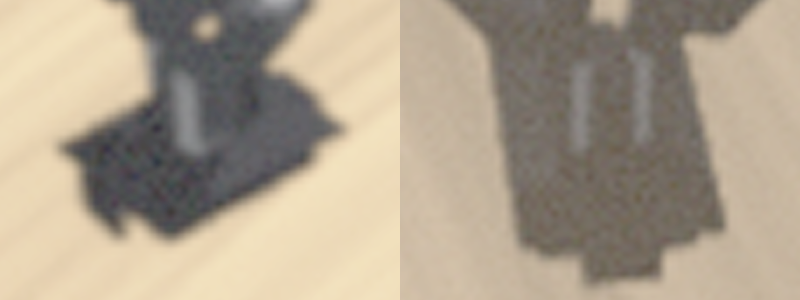

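```bash
python3 -m crank '{"travel":[[0.4,-3,0],[0.8,-6,0],[1.2,-8,-1],[1.6,-10,-3],[1.6,-10.7,-5]],"turn":[[0,0,0],[0,0,0],[0,0,0],[0,0,0],[0,0,-0.4]],"gripper":[1,1,1,1,1]}' 80
python3 -m crank '{"travel":[[0,0,-0.5],[0,0,-1],[0,0,-1],[0,0,-1],[0,0,-1]],"turn":[[0,0,0],[0,0,0],[0,0,0],[0,0,0],[0,0,0]],"gripper":[1,1,1,1,1]}' 80
python3 - <<'E'
from h import *
from workcell import bot
s=bot.observe();print(s['position'],s['tool_rot'],s['force'])
F={}
for n in('wrist','scene','side'):
    F[n]=bot.grab_frame(n)
pickle.dump((s,F),open('w3.pkl','wb'))
A,B=F['scene']['pixels'],F['side']['pixels']
c=[]
for n in('scene','side'):
    u=proj(F[n],[[.566,-.232,.115]])[0].round();c.append(u);print(n,u)
im=np.hstack([tile(A,*c[0],7,h=500,gain=.5),tile(B,*c[1],7,h=500,gain=.5)])
cv2.imwrite('pics/t3.png',im)
E
```

```text
clock: 6.3
position: [0.5658, -0.2384, 0.1548]
tool_rot: [3.141, 0.001, 1.355]
force: [-0.8, -0.4, -2.1]
grip_width: 0.0103
finger_force: 78.3
clock: 6.8
position: [0.566, -0.2358, 0.1461]
tool_rot: [3.14, -0.0, 1.357]
force: [-0.7, 0.0, -1.4]
grip_width: 0.0104
finger_force: 78.3
[ 0.56604941 -0.23579003  0.14609799] [ 3.14048530e+00 -1.09127138e-04  1.35689536e+00] [-0.67404273  0.03499221 -1.38369317]
scene [202. 231.]
side [284. 262.]
```

View pics/t3.png

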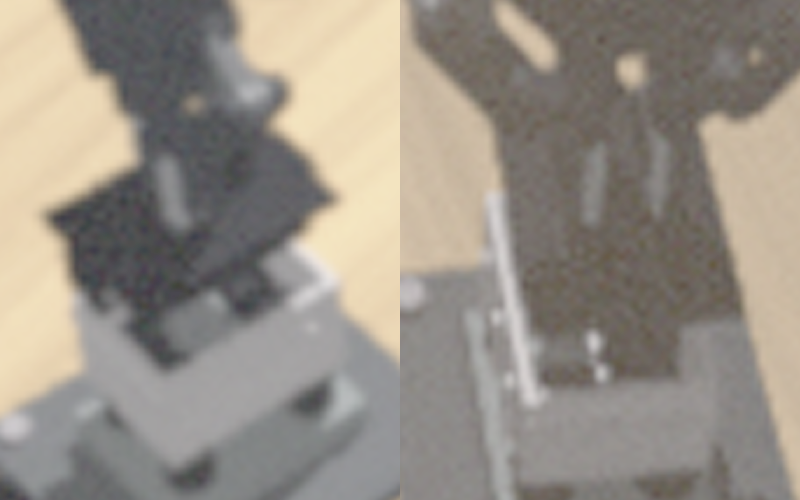

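```bash
python3 - <<'E'
from h import *
np.set_printoptions(suppress=True,precision=4)
s,F=pickle.load(open('w3.pkl','rb'));a,b=F['scene'],F['side'];w=F['wrist']
T=lambda x,y,c:(np.array([x,y])-[200,250])/7+c
t=s['position'];print(t)
L,Rr=T(45,215,(202,231)),T(338,200,(202,231))
R=lambda d:np.array([[np.cos(d),-np.sin(d)],[np.sin(d),np.cos(d)]])
yaw=s['tool_rot'][2]-np.pi/2;M=R(yaw);print(np.degrees(yaw))
for z in(.139,.1415,.144):
    l,r=ray(a,L,z),ray(a,Rr,z);m=(l+r)/2
    br=ray(b,T(342,317,(284,262)),z)
    c2=br[:2]-M@[.032,-.0445]
    print(z,'scene ctr',m[:2],'local off',M.T@(m-t)[:2]*1000,'diag',np.linalg.norm(l-r),'side ctr',c2,'loc',M.T@(c2-t[:2])*1000)
# predicted pics for model: cover offset (0,3mm)
cv2.imwrite('pics/w3.png',np.hstack([cv2.resize((255*(w['pixels']/255.)**.5).astype(np.uint8)[:,:,::-1],(800,600),interpolation=cv2.INTER_CUBIC)]))
E
```

```text
[ 0.566  -0.2358  0.1461]
-12.25562252585742
0.139 scene ctr [ 0.5648 -0.2328] local off [-1.855   2.6464] diag 0.10535298031562797 side ctr [ 0.5659 -0.2336] loc [-0.5704  2.0935]
0.1415 scene ctr [ 0.5667 -0.2344] local off [0.3015 1.4648] diag 0.10501713335464714 side ctr [ 0.565  -0.2352] loc [-1.1833  0.3448]
0.144 scene ctr [ 0.5685 -0.236 ] local off [2.458  0.2832] diag 0.10468128639366611 side ctr [ 0.564  -0.2368] loc [-1.7962 -1.4038]
```

View pics/w3.png

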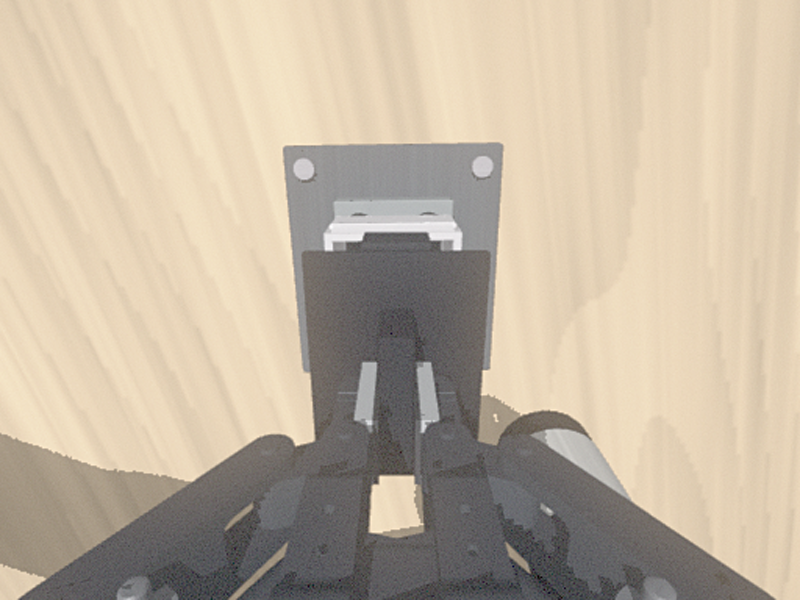

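```bash
python3 - <<'E'
from h import *
s,F=pickle.load(open('w3.pkl','rb'));w=F['wrist']
cv2.imwrite('pics/w4.png',tile(w['pixels'],252,150,6,w=800,h=400,gain=.7))
E
```

```text
(no output)
```

View pics/w4.png

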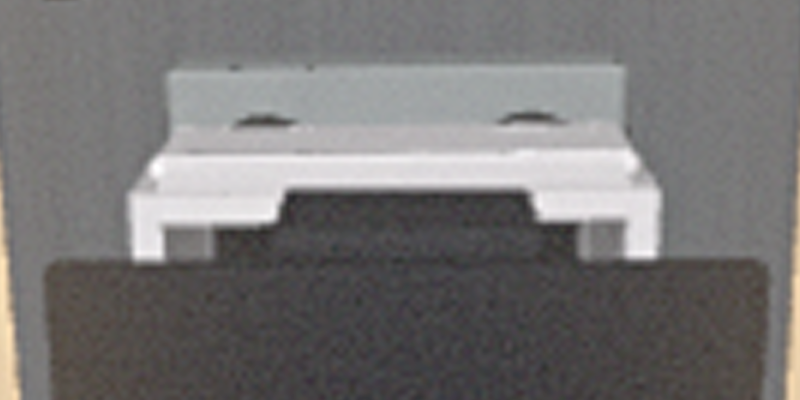

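```bash
python3 - <<'E'
from h import *
np.set_printoptions(suppress=True,precision=2)
s,F=pickle.load(open('w3.pkl','rb'));w=F['wrist'];t=s['position']
d=s['tool_rot'][2]-np.pi/2;M=np.array([[np.cos(d),-np.sin(d)],[np.sin(d),np.cos(d)]])
def loc(q,z): return np.array([M.T@(ray(w,(np.array(u)-[400,200])/6+[252,150],z)-t)[:2]*1000 for u in q])
for z in(.092,.095,.098):
    o=loc([(128,190),(660,190)],z);i=loc([(163,225),(625,225)],z)
    print(z,'outer',o.ravel(),'inner',i.ravel(),'box ctr',o.mean(0)-[0,40],i.mean(0)-[0,36.5])
for z in(.137,.139,.1415):
    p=loc([(44,260),(768,260)],z);print(z,'plate',p.ravel(),'ctr',p.mean(0)-[0,44.5])
E
```

```text
0.092 outer [-30.78  44.95  30.41  44.86] inner [-26.95  40.84  26.54  40.76] box ctr [-0.18  4.9 ] [-0.2  4.3]
0.095 outer [-30.29  45.57  29.97  45.47] inner [-26.52  41.52  26.16  41.44] box ctr [-0.16  5.52] [-0.18  4.98]
0.098 outer [-29.8   46.19  29.52  46.09] inner [-26.08  42.2   25.78  42.12] box ctr [-0.14  6.14] [-0.15  5.66]
0.137 plate [-31.33  47.86  33.79  47.75] ctr [1.23 3.3 ]
0.139 plate [-30.9   48.35  33.36  48.25] ctr [1.23 3.8 ]
0.1415 plate [-30.36  48.97  32.83  48.87] ctr [1.23 4.42]
```

```bash
python3 -m crank '{"travel":[[-0.06,0.14,-0.5],[-0.06,0.14,-1],[-0.06,0.14,-1.5],[-0.06,0.14,-2],[-0.06,0.14,-2]],"turn":[[0,0,0],[0,0,0],[0,0,0],[0,0,0],[0,0,0]],"gripper":[1,1,1,1,1]}' 80
python3 - <<'E'
from h import *
from workcell import bot
s=bot.observe();print(s['position'],s['tool_rot'],s['force'],s['moment'])
F={n:bot.grab_frame(n) for n in('wrist','scene','side')}
pickle.dump((s,F),open('w5.pkl','wb'))
w=F['wrist']
top=tile(w['pixels'],252,150,6,w=800,h=240,gain=.7)
c=[proj(F[n],[[.566,-.232,.105]])[0].round() for n in('scene','side')];print(c)
im=np.vstack([top,np.hstack([tile(F[n]['pixels'],*u,7,h=360,gain=.5) for n,u in zip(('scene','side'),c)])])
cv2.imwrite('pics/w5.png',im)
E
```

```text
clock: 7.45
position: [0.5646, -0.2346, 0.1244]
tool_rot: [-3.14, -0.0, 1.356]
force: [-0.2, -0.1, -0.9]
grip_width: 0.01
finger_force: 78.3
[ 0.56459072 -0.23462956  0.12436968] [-3.14027888e+00 -3.91262366e-05  1.35618917e+00] [-0.15513425 -0.10067162 -0.85835965] [ 0.01123811 -0.0247063  -0.00434462]
[array([203., 234.]), array([284., 265.])]
```

View pics/w5.png

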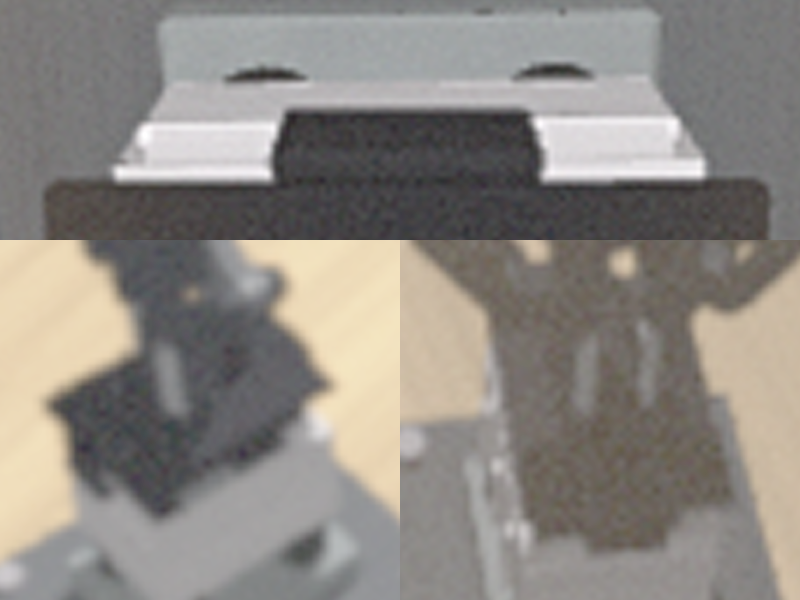

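```bash
python3 - <<'E'
from h import *
np.set_printoptions(suppress=True,precision=2)
s,F=pickle.load(open('w5.pkl','rb'));w=F['wrist'];t=s['position']
d=s['tool_rot'][2]-np.pi/2;M=np.array([[np.cos(d),-np.sin(d)],[np.sin(d),np.cos(d)]])
def loc(q,z): return np.array([M.T@(ray(w,(np.array(u)-[400,120])/6+[252,150],z)-t)[:2]*1000 for u in q])
for z in(.092,.095,.098):
    o=loc([(114,162),(705,160)],z);print(z,'outer',o.ravel(),'box ctr',o.mean(0)-[0,40])
for z in(.115,.1175,.12):
    p=loc([(44,180),(768,180)],z);print(z,'plate',p.ravel(),'ctr',p.mean(0)-[0,44.5])
E
```

```text
0.092 outer [-29.04  43.98  32.03  44.12] box ctr [1.5  4.05]
0.095 outer [-28.51  44.69  31.51  44.83] box ctr [1.5  4.76]
0.098 outer [-27.99  45.4   31.    45.54] box ctr [1.5  5.47]
0.115 plate [-31.41  47.78  33.83  47.71] ctr [1.21 3.24]
0.1175 plate [-30.86  48.4   33.31  48.33] ctr [1.22 3.86]
0.12 plate [-30.32  49.01  32.78  48.95] ctr [1.23 4.48]
```

```bash
python3 -m crank '{"travel":[[0.02,0.04,-0.2],[0.02,0.04,-0.4],[0.02,0.04,-0.6],[0.02,0.04,-0.8],[0.02,0.04,-0.8]],"turn":[[0,0,0],[0,0,0],[0,0,0],[0,0,0],[0,0,0]],"gripper":[1,1,1,1,1]}' 80; python3 -m crank '{"travel":[[0,0,0],[0,0,-0.1],[0,0,-0.2],[0,0,-0.3],[0,0,-0.3]],"turn":[[0,0,0],[0,0,0],[0,0,0],[0,0,0],[0,0,0]],"gripper":[1,1,1,1,1]}' 80; python3 -c "
from workcell import bot;print(bot.observe()['force'],bot.observe()['moment'])"
```

```text
clock: 8.1
position: [0.5651, -0.2343, 0.1169]
tool_rot: [-3.141, -0.0, 1.356]
force: [-0.7, 1.0, -0.7]
grip_width: 0.0103
finger_force: 78.3
clock: 8.6
position: [0.5652, -0.2343, 0.1141]
tool_rot: [-3.141, -0.0, 1.356]
force: [0.5, 0.4, -2.1]
grip_width: 0.0101
finger_force: 78.3
[ 0.47906432  0.3914689  -2.096952  ] [ 0.03610004 -0.03173397 -0.01784186]
```

```bash
for i in 1 2; do python3 -m crank '{"travel":[[0,0,-0.1],[0,0,-0.2],[0,0,-0.3],[0,0,-0.4],[0,0,-0.4]],"turn":[[0,0,0],[0,0,0],[0,0,0],[0,0,0],[0,0,0]],"gripper":[1,1,1,1,1]}' 80|egrep 'posi|force|rot'; done
```

```text
position: [0.5653, -0.2343, 0.1103]
tool_rot: [3.141, -0.0, 1.356]
force: [0.5, 2.1, 1.8]
finger_force: 78.6
position: [0.5653, -0.2343, 0.1063]
tool_rot: [3.141, -0.0, 1.356]
force: [1.2, 2.2, 4.8]
finger_force: 79.1
```

```bash
for i in 1 2; do python3 -m crank '{"travel":[[0,0.02,0],[0,0.02,-0.05],[0,0.02,-0.1],[0,0.02,-0.15],[0,0.02,-0.2]],"turn":[[0,0,0],[0,0,0],[0,0,0],[0,0,0],[0,0,0]],"gripper":[1,1,1,1,1]}' 80|egrep 'posi|force|rot'; done
```

```text
position: [0.5653, -0.2343, 0.1045]
tool_rot: [3.141, 0.0, 1.356]
force: [0.5, 1.7, 7.3]
finger_force: 79.2
position: [0.5653, -0.2342, 0.1026]
tool_rot: [3.141, 0.0, 1.356]
force: [0.4, 1.8, 8.4]
finger_force: 79.4
```

```bash
for i in 1 2; do python3 -m crank '{"travel":[[0,0,0],[0,0,-0.04],[0,0,-0.07],[0,0,-0.1],[0,0,-0.1]],"turn":[[0,0,0],[0,0,0],[0,0,0],[0,0,0],[0,0,0]],"gripper":[1,1,1,1,1]}' 80|egrep 'posi|force|rot'; done
```

```text
position: [0.5651, -0.2341, 0.1012]
tool_rot: [-3.142, 0.0, 1.356]
force: [0.9, 0.6, 2.7]
finger_force: 78.9
position: [0.5651, -0.2341, 0.1003]
tool_rot: [-3.142, 0.0, 1.356]
force: [-0.3, -0.3, 3.7]
finger_force: 79.0
```

```bash
for i in 1 2 3; do python3 -m crank '{"travel":[[0,0,0],[0,0,-0.05],[0,0,-0.1],[0,0,-0.15],[0,0,-0.2]],"turn":[[0,0,0],[0,0,0],[0,0,0],[0,0,0],[0,0,0]],"gripper":[1,1,1,1,1]}' 80|egrep 'posi|force|rot'; done
```

```text
position: [0.5651, -0.2341, 0.0983]
tool_rot: [-3.142, 0.0, 1.356]
force: [-1.9, -1.7, 6.0]
finger_force: 79.3
position: [0.5651, -0.2341, 0.0964]
tool_rot: [3.142, 0.0, 1.356]
force: [-1.3, -1.2, 8.0]
finger_force: 79.5
position: [0.5651, -0.2341, 0.0945]
tool_rot: [3.142, 0.0, 1.356]
force: [-2.8, -1.0, 10.1]
finger_force: 79.7
```

```bash
python3 -m crank '{"travel":[[0,0,-0.04],[0,0,-0.08],[0,0,-0.1],[0,0,-0.1],[0,0,-0.1]],"turn":[[0,0,0],[0,0,0],[0,0,0],[0,0,0],[0,0,0]],"gripper":[1,1,1,1,1]}' 80|egrep 'posi|force|rot'
python3 -m crank '{"travel":[[0,0,0.2],[0,0,0.4],[0,0,0.6],[0,0,0.8],[0,0,0.8]],"turn":[[0,0,0],[0,0,0],[0,0,0],[0,0,0],[0,0,0]],"gripper":[1,1,1,1,1]}' 80|egrep 'posi|force|rot'
python3 -m crank '{"travel":[[0,0,0.1],[0,0,0.2],[0,0,0.3],[0,0,0.3],[0,0,0.3]],"turn":[[0,0,0],[0,0,0],[0,0,0],[0,0,0],[0,0,0]],"gripper":[1,1,1,1,1]}' 80|egrep 'posi|force|rot'
python3 - <<'E'
from h import *
from workcell import bot
w=bot.grab_frame('wrist');b=bot.grab_frame('side');a=bot.grab_frame('scene');F=dict(scene=a,side=b)
top=tile(w['pixels'],252,150,6,w=800,h=240,gain=.7)
c=[proj(F[n],[[.566,-.232,.095]])[0].round() for n in('scene','side')]
im=np.vstack([top,np.hstack([tile(F[n]['pixels'],*u,7,h=360,gain=.5) for n,u in zip(('scene','side'),c)])])
cv2.imwrite('pics/w6.png',im)
E
```

```text
position: [0.5651, -0.2341, 0.0936]
tool_rot: [3.141, 0.0, 1.356]
force: [-3.2, 0.4, 10.4]
finger_force: 79.8
position: [0.5652, -0.234, 0.1014]
tool_rot: [3.142, 0.0, 1.356]
force: [-0.5, -1.3, 2.9]
finger_force: 78.8
position: [0.5651, -0.2337, 0.1041]
tool_rot: [-3.141, -0.0, 1.356]
force: [0.5, 0.5, -1.7]
finger_force: 78.2
```

View pics/w6.png

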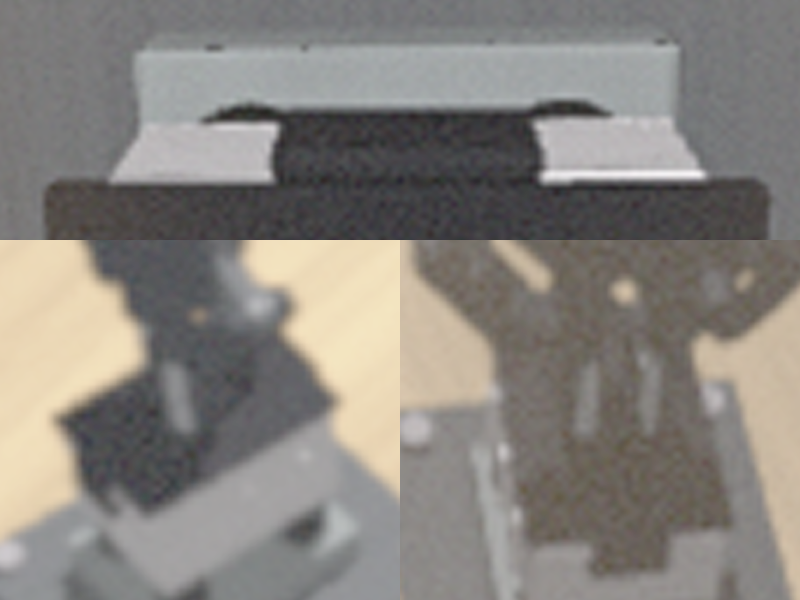

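```bash
python3 -m crank '{"travel":[[0,0,0.1],[0,0,0.2],[0,0,0.3],[0,0,0.3],[0,0,0.3]],"turn":[[0,0,0],[0,0,0],[0,0,0],[0,0,0],[0,0,0]],"gripper":[1,1,1,1,1]}' 80|egrep 'posi|force|rot'
python3 -c "
from workcell import bot;print(bot.observe()['moment'])"
python3 -m crank '{"travel":[[0,0,-0.1],[0,0,-0.2],[0,0,-0.3],[0,0,-0.3],[0,0,-0.3]],"turn":[[0,0,0],[0,0,0],[0,0,0],[0,0,0],[0,0,0]],"gripper":[1,1,1,1,1]}' 80|egrep 'posi|force|rot'
```

```text
position: [0.565, -0.2339, 0.1073]
tool_rot: [-3.141, -0.0, 1.356]
force: [-2.0, 0.7, -4.7]
finger_force: 78.5
[0.19345033 0.51192665 0.06495781]
position: [0.5653, -0.234, 0.1043]
tool_rot: [3.141, 0.0, 1.356]
force: [-0.4, -0.0, -3.0]
finger_force: 78.6
```

```bash
python3 -m crank '{"travel":[[0,0,0],[0,0,0],[0,0,0],[0,0,0],[0,0,0]],"turn":[[0,0,0],[0,0,0],[0,0,0],[0,0,0],[0,0,0]],"gripper":[0.9,0.7,0.5,0.4,0.3]}' 80|egrep 'posi|force|rot|width'
python3 -m crank '{"travel":[[0,0,0],[0,0,1],[0,0,3],[0,0,6],[0,0,10]],"turn":[[0,0,0],[0,0,0],[0,0,0],[0,0,0],[0,0,0]],"gripper":[0.3,0.3,0.3,0.3,0.3]}'|egrep 'posi|force|rot|width'
python3 -m crank '{"travel":[[0,0,2],[-2,-3,3],[-4,-6,4],[-6,-8,4],[-6,-8,4]],"turn":[[0,0,0],[0,0,0],[0,0,0],[0,0,0],[0,0,0]],"gripper":[0.3,0.3,0.3,0.3,0.3]}'|egrep 'posi|force|rot|width'
python3 - <<'E'
from h import *
from workcell import bot
F={n:bot.grab_frame(n) for n in('wrist','side','scene')}
c=[proj(F[n],[[.566,-.232,.095]])[0].round() for n in F];print(c)
im=np.vstack([cv2.resize(tile(F['wrist']['pixels'],*c[0],5,w=800,h=300,gain=.6),(800,300)),np.hstack([tile(F[n]['pixels'],*u,7,h=300,gain=.5) for n,u in zip(('side','scene'),c[1:])])])
cv2.imwrite('pics/w7.png',im)
E
```

```text
position: [0.5653, -0.234, 0.1044]
tool_rot: [3.141, 0.0, 1.356]
force: [-0.7, 0.1, -0.0]
grip_width: 0.0596
finger_force: 0.0
position: [0.5645, -0.2337, 0.205]
tool_rot: [-3.14, 0.0, 1.356]
force: [0.4, 0.6, 0.5]
grip_width: 0.0598
finger_force: 0.0
position: [0.5023, -0.3175, 0.2458]
tool_rot: [3.141, 0.002, 1.351]
force: [-0.6, 0.1, -0.1]
grip_width: 0.0597
finger_force: 0.0
[array([298.,  72.]), array([283., 267.]), array([203., 237.])]
```

View pics/w7.png

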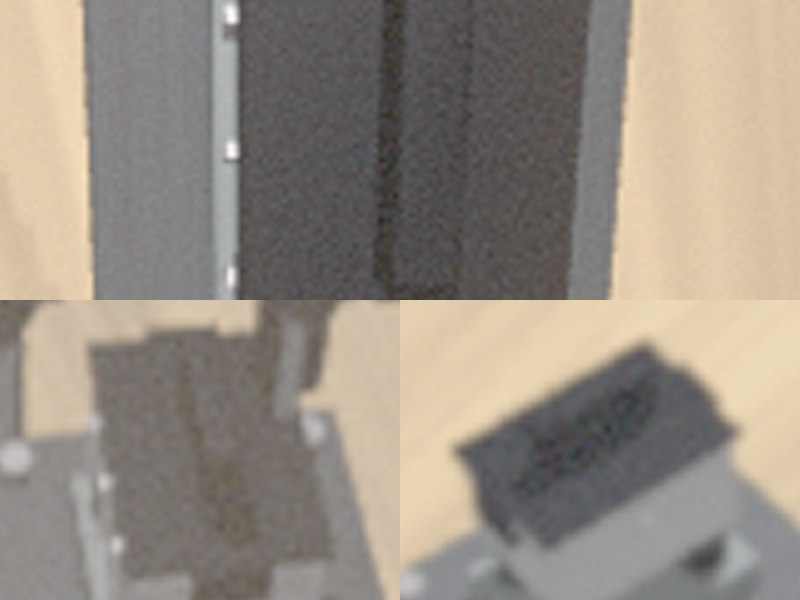

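The cover sits flush and square on the box: no gap shows below the plate in the scene tile (corners 455,450 to 740,430), and the gripper is well clear.

```bash
python3 -c "
from workcell import bot;print(bot.job_done())"
```

```text
the job is handed in; nothing more can be done
None
```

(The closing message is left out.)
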